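Take the pile off the ink pad apart and put each piece in its own tray

ROBOT

A 6-joint arm with a two-finger parallel gripper is mounted at the origin on a cart in front of the work surface, level with it; the furniture and walls round the work are solid. World frame = base frame: x ahead of the robot, y to its left, z up, the work surface at z = 0. Lengths are in mm, angles in rad, forces in N, time in s.
With the tool pointing down it reaches from about 350 to 775 mm from the base axis. Payload 5.5 kg.
Tool frame: the origin (TCP) lies at the very end of the fingers, on their centre line; the grasp point (between the pads) lies r.grip_depth behind it (r.grip_depth is the distance from the TCP to the grasp point, in mm); z points along the fingers, y is the line along which they close (so a half turn about z gives the same grasp; the last joint's range is limited). The gripper opens to 85 mm and grips with 20 to 120 N. Pads are 22 mm wide; open, the fingers measure 114 mm over their backs; the gripper's body (76 mm by 85 mm) begins 54 mm behind the grasp point. The pads swing forward as they close: fully open they stand 13 mm farther back than shut.
Start: joints at [-1.319, 0.313, 0.046, 1.304, 0, 1.431], TCP at [219.565, -531.473, 231.323] pointing down, gripper open.
Joint ranges: [-2.76, 2.76], [-0.86, 1.69], [-1.03, 1.26], [-2.2, 2.34], [-1.47, 1.5], [-3.14, 3.14]. Speed limits (rad/s): [2.57, 2.57, 3.14, 3.14, 3.14, 3.14].

INTERFACE

Orientations are given as a rotation vector (axis times angle).
In Python, from cell import r gives the robot as it stands.
- The arm moves only by the tool drive_tool, never from a script. Its arguments are lists of equal length, an entry for each row: "claw": the opening, from 0 (shut) to 1 (fully open); "offset": the shift along the tool's x, y, z in m, a list of three; "roll": the turn about the tool's z in degrees. A call has 1 to 5 rows; each row shifts and turns the commanded pose from where the row before left it, along the tool's axes as they then stand; what a row does not reach is not made up. A row lasts 1/8 s, in which the tool goes at most 62.5 mm and 10.7 degrees, less where a joint would pass 70% of its speed; a pose out of reach is approached as far as the arm can. A call with a gripper value outside its range is refused whole. The fingers move at their own pace and stop on an object; "force" is the grip in N (left out, the last holds). Time passes only in rows, so rows that do not move let the fingers close. It gives the time, the measured TCP pose, the force, the opening and the grip force at its end, in the units of the state.
- r.get_state(): the state, without advancing time (a new reading comes with each control period).
- r.read_camera(name): name is "scene" or "top" or "wrist"; returns a dict with "pixels" (400x640x3 uint8, blue, green, red), "K" (3x3 intrinsics, pixels), "R" (3x3) and "t" (3): a world point X has camera coordinates R X + t. Camera axes: x right, y down, z forward; pixel columns grow to the right and rows downward; lengths in mm; the calibration is good to about 2 mm. A picture is of the moment at which its call begins. There is no depth.
- r.sign_off(): hands the job in; it is judged then, once.
The state is a dict: "clock": time; "joint_pos": joint angles; "qd": joint speeds; "joint_efforts": joint torques, N m; "tcp_pos": TCP position; "orientation": TCP orientation; "ft_force": force on the tool from outside, world axes, zero at the start; "ft_torque": the same for the moment, N m; "grip_width": finger opening in mm; "finger_force": force on a finger pad.
Only numpy, scipy, OpenCV 4.12 (cv2) and the standard library are available. Lean on these libraries where they do the work, as an engineer would, in place of code of your own. Each camera call takes 0.05 s, during which the arm holds its last target. There are 200 camera calls.

TASK

Somebody has piled the writing things on the ink pad. Take the pile apart one piece at a time and put each into the wooden tray made to its size, well down inside the rim and right way up: first the stamp, standing in the round dish, then the eraser, then the slim pencil case, and last the ink pad itself. Leave the padlock and the pen cup where they are.

Things in the scene. Friction and masses are not known exactly. Their poses are not given: they have to be found in the camera images.
- stamp: Round wooden hand stamp standing upright on the ink pad, beside the pencil case: foot 33 mm across, rounded grip 27 mm across from 34 mm up to the top (widest about 58 mm up), 73 mm tall, 60 g. Origin: centre of its underside; z up along it.
- eraser: Small eraser in a paper sleeve, 23 x 48 x 12 mm, lying lengthwise on the pencil case. Origin: centre of its underside; long side along its y, z up.
- pencil_case: Slim green rounded bar-shaped pencil case, 20 x 135 x 12 mm, lying across the ink pad and jutting out at both ends. Origin: centre of its underside; long side along its y, z up.
- ink_pad: Closed flat ink pad tin, 60 x 88 x 19 mm, at the bottom of the pile, its lid held shut. Origin: centre of its underside; long side along its y, z up.
- stamp_dish: Round dish of pale bare wood, fixed to the desk: 66 mm across outside, well 48 mm across, floor top 4 mm above the desk, rim top 10 mm above the desk. Origin: centre of the underside, on the desk; z up.
- eraser_tray: Low tray of pale bare wood, fixed to the desk. The smallest of the three: inside 35 x 61 mm, outside 47 x 73 mm. Floor 4 mm thick (its top is 4 mm above the desk), rim 6 mm wide whose top is 9 mm above the desk, with a gap 38 mm long for the fingers in the middle of each long side. Origin: centre of the underside, on the desk; long side along its y, z up.
- case_tray: Low tray of pale bare wood, fixed to the desk. The long narrow one: inside 33 x 149 mm, outside 45 x 161 mm. Floor 4 mm thick (its top is 4 mm above the desk), rim 6 mm wide whose top is 9 mm above the desk, with a gap 46 mm long for the fingers in the middle of each long side. Origin: centre of the underside, on the desk; long side along its y, z up.
- pad_tray: Low tray of pale bare wood, fixed to the desk. The broadest: inside 72 x 100 mm, outside 84 x 112 mm. Floor 4 mm thick (its top is 4 mm above the desk), rim 6 mm wide whose top is 9 mm above the desk, with a gap 46 mm long for the fingers in the middle of each long side. Origin: centre of the underside, on the desk; long side along its y, z up.
- padlock: Bystander: small black padlock lying flat, 89 x 57 x 27 mm, loose. Origin: centre of its underside.
- pen_cup: Bystander: dark plastic pen cup, empty, 81 mm across and 100 mm tall, loose. Origin: centre of its underside.
Things that resemble listed ones, but are neither listed nor needed, are in the scene too. Of the things shaped like the stamp, the wooden one is meant. What is shaped like the pad_tray but purple is not meant.

How it is judged (in metres and radians):
On the way, in this order (a step that is already met when the one before it is completed fails the run):
1. the stamp stands in the round dish, let go (horizontal distance between stamp and stamp_dish below 0.01 m and z of stamp in the frame of stamp_dish between 0.002 and 0.006 m and angle between stamp's own z axis and vertical below 0.06 rad and contact force between stamp and the fingers below 0.05 N), for 0.2 s.
2. the eraser lies in the small tray, let go (horizontal distance between eraser and eraser_tray below 0.012 m and z of eraser in the frame of eraser_tray between 0.002 and 0.006 m and angle between eraser's own z axis and vertical below 0.06 rad and angle between the y axis of eraser and the y axis of eraser_tray, either way round below 0.4 rad and contact force between eraser and the fingers below 0.05 N), for 0.2 s.
3. the pencil case lies in the long narrow tray, let go (horizontal distance between pencil_case and case_tray below 0.012 m and z of pencil_case in the frame of case_tray between 0.002 and 0.006 m and angle between pencil_case's own z axis and vertical below 0.06 rad and angle between the y axis of pencil_case and the y axis of case_tray, either way round below 0.15 rad and contact force between pencil_case and the fingers below 0.05 N), for 0.2 s.
4. the ink pad lies in the broad tray, let go (horizontal distance between ink_pad and pad_tray below 0.012 m and z of ink_pad in the frame of pad_tray between 0.002 and 0.006 m and angle between ink_pad's own z axis and vertical below 0.06 rad and angle between the y axis of ink_pad and the y axis of pad_tray, either way round below 0.2 rad and contact force between ink_pad and the fingers below 0.05 N), for 0.2 s.
At the end, for the whole second after the job is handed in: All four released and at rest, right way up on the floor of their own trays (underside within 2 mm of the floor, tilted less than 0.06 rad), centred to within 12 mm (stamp 10 mm); eraser, pencil case and ink pad lengthwise with their trays (within 0.4, 0.15 and 0.2 rad, either way round) (all of step 1 and all of step 2 and all of step 3 and all of step 4 and linear speed of each of stamp, eraser, pencil_case, ink_pad below 0.02 m/s and angular speed of each of stamp, eraser, pencil_case, ink_pad below 0.2 rad/s); the robot touches nothing.
It fails at once if the padlock was pushed away by more than 20 mm (distance of padlock from where it was at the start of the episode above 0.02 m).
It fails at once if the pen cup was pushed away by more than 20 mm or knocked over (distance of pen_cup from where it was at the start of the episode above 0.02 m or angle between pen_cup's own z axis and vertical above 0.5 rad).
It also fails if it takes over 104 s, if anything falls off the work surface, if the arm or the gripper's body presses on something with over 40 N, if the wrist force passes 120 N, or if a joint passes its speed limit or range.

## Working session

There is one attempt and no reset: what is moved stays moved. The work goes in short steps, Python scripts to look and compute and a tool call to move; the robot and the scene stay as the last step left them, time stands still between calls to the robot, and variables do not carry over. Pictures are saved under pics/ and viewed, at most 14 in all, crops included, and the job is handed in when it is done.

Besides the shell and the picture viewer there is one more tool, called after ">>>" in YAML: its name, and indented under it one key for each argument. drive_tool: Moves the arm, as the interface text tells. Its arguments: {"type":"object","properties":{"claw":{"type":"array"},"offset":{"type":"array"},"roll":{"type":"array"},"force":{"type":"number"}},"required":["claw","offset","roll"]}

```bash
mkdir -p pics; ls
python3 - <<'E'
from cell import r
import cv2, pickle
d={}
for n in("scene","top"):
    c=r.read_camera(n); d[n]=c; cv2.imwrite(f"pics/{n}0.png",c["pixels"])
    print(n,c["K"].tolist(),c["R"].tolist(),c["t"].tolist())
pickle.dump(d,open("c0.pkl","wb"))
print(r.get_state(),r.grip_depth)
E
```

```text
pics
scene [[489.22891825298564, 0.0, 326.3906837265269], [0.0, 489.22891825298564, 193.20716344169517], [0.0, 0.0, 1.0]] [[-0.5931157610808064, -0.8050968286878467, 0.0057262897505982345], [-0.5528734055499314, 0.40211159487119486, -0.7298200207624926], [0.5852731767244737, -0.43603367038213464, -0.6836153501055451]] [337.3152333813257, 330.12503822594243, 1334.7097975845736]
top [[452.911974098235, 0.0, 322.3429852329185], [0.0, 452.911974098235, 203.19050966637272], [0.0, 0.0, 1.0]] [[0.008839763307107135, -0.9999528942043449, -0.004008485627825412], [-0.997523146062752, -0.008538402944203261, -0.06981882800671847], [0.06978131306978709, 0.004615739108374693, -0.9975516344023198]] [-3.46453718569205, 542.5117868910053, 1339.5941734083422]
{'clock': 0.1, 'joint_pos': array([-1.31856155e+00,  3.13927292e-01,  4.51403223e-02,  1.30360495e+00,
       -1.83738182e-05,  1.43116452e+00]), 'qd': array([ 0.00103733, -0.00248247,  0.000661  ,  0.00145104,  0.00064995,
        0.00072403]), 'joint_efforts': array([ 3.31131450e-03, -4.81723022e+01,  2.99244708e+01,  1.26710784e-02,
       -8.87766396e-05, -1.29571628e-06]), 'tcp_pos': array([ 219.46018089, -531.00158407,  230.51642762]), 'orientation': array([-3.07992110e+00, -6.11301784e-01,  1.69766983e-04]), 'ft_force': array([ 0.60530405, -0.73538204, -0.77961356]), 'ft_torque': array([ 0.03079046,  0.04201061, -0.03041724]), 'finger_force': 0.0, 'grip_width': 85.47071556907267} 18.700000000000003
```

View pics/top0.png

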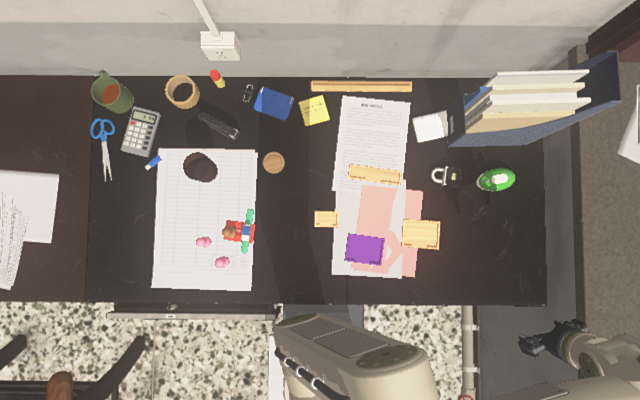

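View pics/scene0.png

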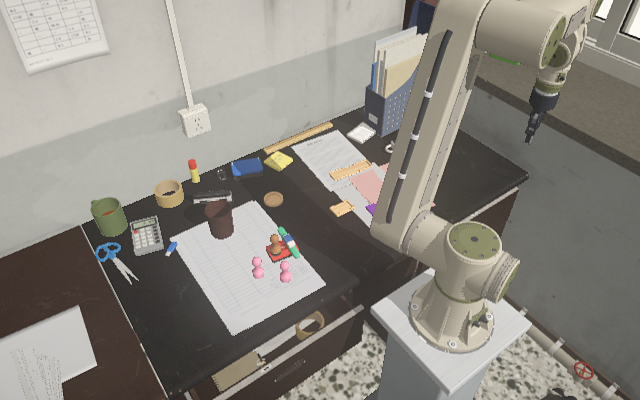

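The top view shows the pile at about (240,231), the round dish at (273,162), the small tray at (326,218), the long tray at (374,175), the broad tray at (421,234), and the purple decoy tray at (364,249). Stamp candidates are the wooden one on the red pad (229,232) and pink ones at (204,241) and (222,262). I choose the wooden one. The scene view agrees: stamp at (275,243), pink at (257,267) and (285,270).

```bash
cat > h.py <<'E'
import cv2, numpy as np
from cell import r
def ray(c,uv,z):
    K,R,t=(np.array(c[k]) for k in "KRt")
    o=-R.T@t; d=R.T@np.linalg.solve(K,[uv[0],uv[1],1.]); s=(z-o[2])/d[2]
    return (o+s*d)
def proj(c,X):
    p=np.array(c["K"])@(np.array(c["R"])@np.array(X,float)+c["t"]); return p[:2]/p[2]
def blobs(c,lo,hi,z,amin=40,roi=None):
    """HSV mask -> [(area, world centre, world angle of long side (deg from x), sizes)]"""
    m=cv2.inRange(cv2.cvtColor(c["pixels"],cv2.COLOR_BGR2HSV),lo,hi)
    if roi: k=np.zeros_like(m); a,b,e,f=roi; k[b:f,a:e]=255; m&=k
    m=cv2.morphologyEx(m,cv2.MORPH_CLOSE,np.ones((5,5)))
    out=[]
    for q in cv2.findContours(m,cv2.RETR_EXTERNAL,cv2.CHAIN_APPROX_NONE)[0]:
        if cv2.contourArea(q)<amin: continue
        w=np.array([ray(c,p,z)[:2] for p in q[:,0]],np.float32)
        (cx,cy),(a,b),th=cv2.minAreaRect(w)
        if a<b: a,b,th=b,a,th+90
        out.append((cv2.contourArea(q),q[:,0].mean(0).round(),np.round([cx,cy],1),round((th+90)%180-90,1),np.round([a,b],1)))
    return out
E
python3 - <<'E'
from h import *
import pickle
d=pickle.load(open("c0.pkl","rb"))
a=cv2.resize(d["top"]["pixels"][195:275,180:275],None,fx=4,fy=4,interpolation=cv2.INTER_CUBIC)
b=cv2.resize(d["scene"]["pixels"][220:300,240:320],None,fx=4,fy=4,interpolation=cv2.INTER_CUBIC)
cv2.imwrite("pics/crop.png",np.hstack([a,b]))
for o in blobs(d["top"],(8,50,120),(28,190,255),9): print(o)
for n,uv,z in(("stamp",(229,232),70),("cup",(200,165),100)): print(n,ray(d["top"],uv,z))
for n,uv in(("lockL",(433,175)),("green",(497,180))): print(n,ray(d["top"],uv,20))
E
```

```text
(237.0, array([ 58., 391.]), array([-16. , 773.5]), -89.4, array([55.6, 48.7]))
(447.0, array([302., 389.]), array([-12.,  58.]), 53.1, array([117.1,  59.3]))
(1174.5, array([602., 388.]), array([  28.8, -815.4]), -89.4, array([233.2, 105.9]))
(1419.5, array([396., 377.]), array([  44.4, -208.8]), -89.4, array([266.8, 149.4]))
(101.5, array([153., 361.]), array([ 77.7, 490.1]), -3.3, array([231.3,  31. ]))
(3813.0, array([613., 297.]), array([ 254.8, -857. ]), -2.3, array([350.5, 167.8]))
(104.0, array([229., 232.]), array([453.9, 283.1]), -89.5, array([39.3, 30. ]))
(367.5, array([326., 219.]), array([496.3, -10. ]), 87.3, array([74.7, 49.3]))
(217.5, array([598., 222.]), array([ 500.3, -830.2]), 14.8, array([155.1,  62.8]))
(1597.0, array([415., 232.]), array([ 457.8, -291. ]), -4.6, array([250.7, 123.7]))
(2322.5, array([376., 223.]), array([ 499.6, -138.6]), -7.4, array([312.2, 160.5]))
(350.0, array([273., 162.]), array([666.1, 151. ]), 0.8, array([64.5, 63.9]))
(1309.5, array([519., 119.]), array([ 806.2, -600. ]), -84.7, array([335.9,  56.8]))
(259.0, array([110.,  93.]), array([874.9, 656.6]), 2.3, array([62.3, 52.4]))
(288.5, array([527.,  92.]), array([ 895. , -611.5]), -77.3, array([375.5,  68.1]))
(1690.5, array([348.,  93.]), array([892.9, -92.8]), -72.9, array([352.6, 134.4]))
(66.0, array([220.,  82.]), array([913.6, 320.5]), 35.0, array([33.2, 28.2]))
(855.5, array([182.,  91.]), array([885.2, 435.7]), 45.7, array([113.7,  91.4]))
stamp [453.59186299 268.74879354  70.        ]
cup [642.60211706 349.2917724  100.        ]
lockL [ 630.28167791 -330.78128114   20.        ]
green [ 616.75588047 -522.67945408   20.        ]
```

View pics/crop.png

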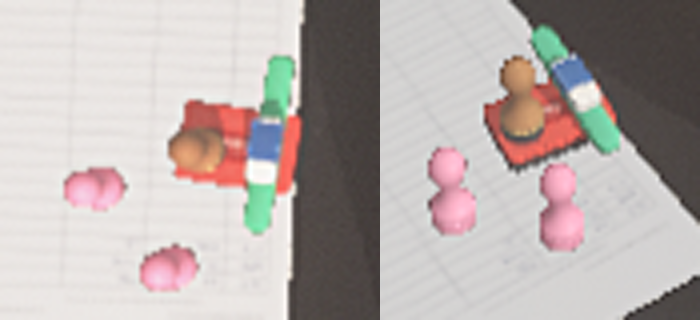

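The crop shows the wooden stamp at crop (195,148) on the red pad. The blue and white eraser at (265,145) lies on the green case, and the pink decoys are off the pad. The choice is confirmed. First I move over the broad tray for a wrist view.

```bash
cat >> h.py <<'E'
from scipy.spatial.transform import Rotation as Ro
def pose():
    s=r.get_state(); M=Ro.from_rotvec(s["orientation"]).as_matrix()
    return s,M,np.degrees(np.arctan2(M[1,0],M[0,0]))
def plan(*wps,start=None):
    """wps: (x,y,z,heading) -> rows of tool offsets (m) and rolls; tool taken as pointing down"""
    s,M,h=pose(); p=np.array(s["tcp_pos"]) if start is None else np.array(start[:3],float)
    if start is not None: h=start[3]
    print("clock %.2f"%s["clock"],p.round(1),round(h,1),"tilt",(M[:,2]*1000).round(1),"grip",round(s["grip_width"],1))
    for w in wps:
        d=np.array(w[:3])-p; dh=(w[3]-h+180)%360-180
        n=max(1,int(np.ceil(np.linalg.norm(d)/58)),int(np.ceil(abs(dh)/10.4)))
        O=[]
        for i in range(n):
            a=np.radians(h+dh*i/n); e=d/n
            O.append([round(float(v)/1000,4) for v in (np.cos(a)*e[0]+np.sin(a)*e[1], np.sin(a)*e[0]-np.cos(a)*e[1], -e[2])])
        print(w,n,"rows roll %.2f"%(-dh/n)); print(O)
        p=np.array(w[:3],float); h+=dh
E
python3 -c "
from h import *
plan((440,-250,260,90),(450,-50,260,90))"
```

```text
clock 0.10 [ 219.5 -531.   230.5] 22.5 tilt [-4.0e-01  1.5e+00 -1.0e+03] grip 85.5
(440, -250, 260, 90) 7 rows roll -9.65
[[0.0444, -0.0251, -0.0042], [0.048, -0.0173, -0.0042], [0.0502, -0.009, -0.0042], [0.051, -0.0004, -0.0042], [0.0504, 0.0081, -0.0042], [0.0483, 0.0165, -0.0042], [0.0449, 0.0243, -0.0042]]
(450, -50, 260, 90) 4 rows roll -0.00
[[0.05, 0.0025, -0.0], [0.05, 0.0025, -0.0], [0.05, 0.0025, -0.0], [0.05, 0.0025, -0.0]]
```

>>> drive_tool:
  claw: [1, 1, 1, 1, 1]
  offset:
    - [0.0444, -0.0251, -0.0042]
    - [0.048, -0.0173, -0.0042]
    - [0.0502, -0.009, -0.0042]
    - [0.051, -0.0004, -0.0042]
    - [0.0504, 0.0081, -0.0042]
  roll: [-9.65, -9.65, -9.65, -9.65, -9.65]

```text
clock: 0.72
tcp_pos: [377.6, -329.2, 252.1]
orientation: [-2.557, -1.824, -0.0]
ft_force: [0.1, -1.0, 0.2]
grip_width: 85.5
finger_force: 0.0
```

>>> drive_tool:
  claw: [1, 1, 1, 1]
  offset:
    - [0.0483, 0.0165, -0.0042]
    - [0.0449, 0.0243, -0.0042]
    - [0, 0, 0]
    - [0, 0, 0]
  roll: [-9.65, -9.65, 0, 0]

```text
clock: 1.23
tcp_pos: [439.7, -250.4, 260.3]
orientation: [-2.222, -2.22, 0.001]
ft_force: [0.4, -0.5, 0.5]
grip_width: 85.3
finger_force: 0.0
```

Run:
```python
from h import *
import pickle
plan((440,-250,260,90))
c=r.read_camera("wrist"); pickle.dump(c,open("w1.pkl","wb")); cv2.imwrite("pics/w1.png",c["pixels"])
print(np.array(c["K"]).round(1).tolist(), ray(c,(320,200),0), -np.array(c["R"]).T@c["t"], [ray(c,p,0).round().tolist() for p in((0,0),(639,0),(0,399),(639,399))])
```

```text
clock 1.23 [ 439.7 -250.4  260.3] 90.0 tilt [-9.e-01 -1.e-01 -1.e+03] grip 85.3
(440, -250, 260, 90) 1 rows roll -0.03
[[0.0004, 0.0003, 0.0003]]
[[321.2, 0.0, 315.8], [0.0, 321.2, 195.7], [0.0, 0.0, 1.0]] [ 445.02050152 -303.58764819    0.        ] [ 439.70928221 -179.33685137  402.37552394] [[90.0, -72.0, 0.0], [797.0, -72.0, 0.0], [-67.0, -638.0, 0.0], [958.0, -637.0, 0.0]]
```

View pics/w1.png

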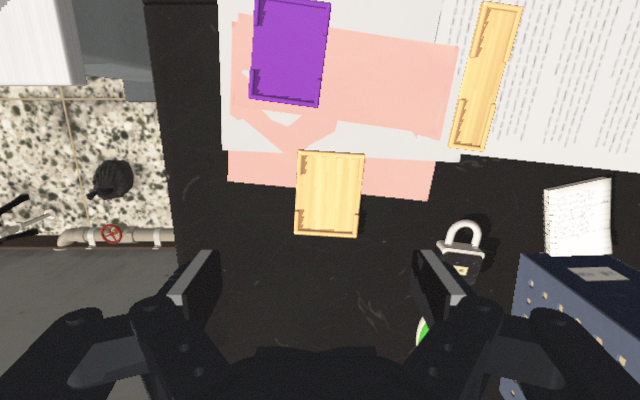

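Wrist view: broad wooden tray at (329,194), long tray at (485,76), purple decoy at (290,52), padlock at (462,250). Next I measure the trays and go on.

Run:
```python
from h import *
import pickle
c=pickle.load(open("w1.pkl","rb"))
for y,x in((170,330),(210,320),(70,485),(52,290),(120,350)): print(cv2.cvtColor(c["pixels"],cv2.COLOR_BGR2HSV)[y,x])
for o in blobs(c,(12,60,110),(30,200,255),9,300,roi=(220,0,560,245)): print(o)
plan((450,-60,300,90),(430,200,260,90))
```

```text
[ 23  91 254]
[ 24  83 254]
[ 21  98 253]
[141 149 205]
[  7  67 247]
(5409.5, array([328., 193.]), array([ 455. , -294.8]), 86.2, array([112.5,  84.4]))
(5745.5, array([484.,  74.]), array([ 631.7, -155.4]), 82.6, array([161.5,  47.3]))
clock 1.27 [ 439.4 -250.9  260.3] 89.9 tilt [-8.e-01  1.e-01 -1.e+03] grip 85.4
(450, -60, 300, 90) 4 rows roll -0.02
[[0.0477, 0.0026, -0.0099], [0.0477, 0.0026, -0.0099], [0.0477, 0.0026, -0.0099], [0.0477, 0.0026, -0.0099]]
(430, 200, 260, 90) 5 rows roll -0.00
[[0.052, -0.004, 0.008], [0.052, -0.004, 0.008], [0.052, -0.004, 0.008], [0.052, -0.004, 0.008], [0.052, -0.004, 0.008]]
```

>>> drive_tool:
  claw: [1, 1, 1, 1, 1]
  offset:
    - [0.0477, 0.0026, -0.0099]
    - [0.0477, 0.0026, -0.0099]
    - [0.0477, 0.0026, -0.0099]
    - [0.0477, 0.0026, -0.0099]
    - [0, 0, 0]
  roll: [0, 0, 0, 0, 0]

```text
clock: 1.9
tcp_pos: [450.2, -58.5, 301.1]
orientation: [2.219, 2.222, 0.001]
ft_force: [-0.0, -0.9, -0.3]
grip_width: 85.3
finger_force: 0.0
```

Run:
```python
from h import *
c=r.read_camera("wrist")
for o in blobs(c,(12,60,110),(30,200,255),9,300,roi=(150,0,560,245)): print(o)
```

```text
(2358.0, array([445., 206.]), array([ 634.5, -134.2]), 82.5, array([117.1,  46.9]))
(1935.5, array([351., 119.]), array([497.4, -11.2]), 88.7, array([72.2, 47.9]))
(367.0, array([495.,   4.]), array([665. , 122.5]), 0.2, array([53.8, 12.8]))
```

>>> drive_tool:
  claw: [1, 1, 1, 1, 1]
  offset:
    - [0.052, -0.004, 0.008]
    - [0.052, -0.004, 0.008]
    - [0.052, -0.004, 0.008]
    - [0.052, -0.004, 0.008]
    - [0.052, -0.004, 0.008]
  roll: [0, 0, 0, 0, 0]

```text
clock: 2.58
tcp_pos: [431.1, 199.9, 259.4]
orientation: [2.226, 2.216, -0.001]
ft_force: [1.1, -0.4, 0.3]
grip_width: 86.0
finger_force: 0.0
```

>>> drive_tool:
  claw: [1, 1]
  offset:
    - [0, 0, 0]
    - [0, 0, 0]
  roll: [0, 0]

```text
clock: 2.82
tcp_pos: [430.9, 198.9, 259.8]
orientation: [2.224, 2.219, -0.002]
ft_force: [0.7, -0.1, -0.3]
grip_width: 85.5
finger_force: 0.0
```

Run:
```python
from h import *
import pickle
plan((430,200,260,90))
c=r.read_camera("wrist"); pickle.dump(c,open("w2.pkl","wb")); cv2.imwrite("pics/w2.png",c["pixels"])
for o in blobs(c,(12,60,110),(30,200,255),10,300): print(o)
```

```text
clock 2.83 [430.9 198.9 259.8] 89.9 tilt [-8.0e-01 -1.1e+00 -1.0e+03] grip 85.5
(430, 200, 260, 90) 1 rows roll -0.12
[[0.0011, -0.0009, -0.0002]]
(1485.5, array([363., 305.]), array([497.3,  -7.6]), 90.0, array([75.4, 48.5]))
(4259.5, array([616., 306.]), array([849. , -38.8]), -74.2, array([233.7,  90.5]))
(2146.5, array([500., 196.]), array([664.9, 152.1]), -8.5, array([70.8, 66. ]))
(565.5, array([338.,  98.]), array([458.4, 272.5]), 26.0, array([35.5, 29. ]))
```

View pics/w2.png

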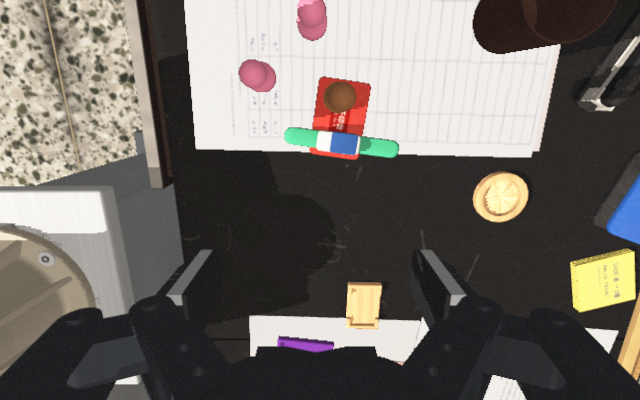

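Stamp at (341,96) on the red pad, case from (290,136) to (395,150), eraser at (338,143), dish at (500,196), small tray at (364,305); pink decoys at (312,15) and (257,75).

Run:
```python
from h import *
import pickle
c=pickle.load(open("w2.pkl","rb"))
print("stamp",blobs(c,(5,60,30),(20,255,160),77,100,roi=(315,70,375,125)))
print("wide",[ray(c,(341,96),z).round(1) for z in(77,19)])
print("pad",blobs(c,(0,150,80),(4,255,255),19,100,roi=(300,60,390,170)), blobs(c,(175,150,80),(180,255,255),19,100,roi=(300,60,390,170)))
print("case",blobs(c,(60,100,60),(90,255,255),31,100,roi=(270,110,420,170)))
print("eraser blue",blobs(c,(105,100,60),(130,255,255),43,50,roi=(270,110,420,170)))
print("pink",[ray(c,p,60).round() for p in((257,75),(312,15))])
d=pickle.load(open("c0.pkl","rb"))
# two views: stamp ball
t=d["top"];print("topball",ray(t,(180+195/4+1.5,195+148/4),77))
def tri(a,u,b,v):
    P=[np.array(k["K"])@np.c_[np.array(k["R"]),k["t"]] for k in(a,b)]
    X=cv2.triangulatePoints(P[0],P[1],np.array(u,float).reshape(2,1),np.array(v,float).reshape(2,1));return (X[:3]/X[3]).ravel()
print("tri ball scene/wrist",tri(d["scene"],(240+518/4-380/4,220+75/4),c,(341,96)))
im=cv2.resize(c["pixels"][70:170,270:410],None,fx=5,fy=5,interpolation=cv2.INTER_CUBIC);cv2.imwrite("pics/w2c.png",im)
```

```text
stamp [(789.5, array([339.,  97.]), array([453.2, 273.9]), 0.3, array([31. , 28.6]))]
wide [array([455.1, 274.5,  77. ]), array([459.4, 275.3,  19. ])]
pad [(164.5, array([334., 155.]), array([452.2, 209.2]), -7.8, array([58.2,  7.6])), (2544.0, array([341., 106.]), array([459.7, 263.7]), -8.2, array([58.8, 58.1]))] []
case [(607.5, array([378., 147.]), array([503.3, 218.3]), -7.6, array([44.9, 20.1])), (469.5, array([302., 137.]), array([413.3, 231. ]), -7.5, array([36.3, 19. ]))]
eraser blue [(468.5, array([343., 143.]), array([461.6, 225.2]), -7.5, array([28.4, 22. ]))]
pink [array([372., 295.,  60.]), array([427., 348.,  60.])]
topball [453.59189234 263.70066675  77.        ]
tri ball scene/wrist [454.54198674 273.60314558  76.4324395 ]
```

View pics/w2c.png

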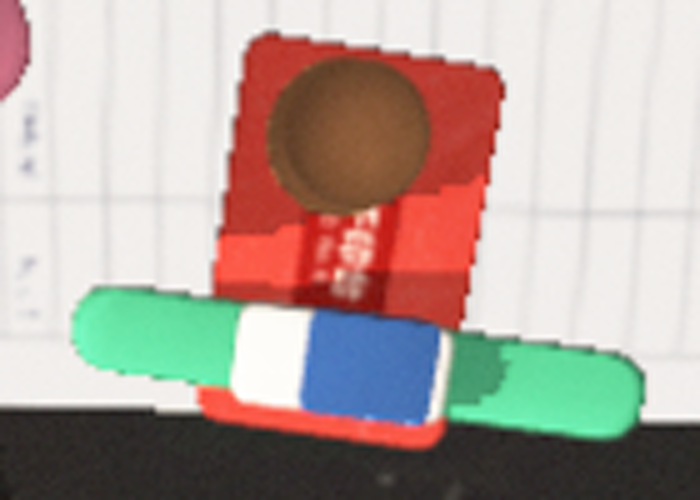

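The crop shows the stamp's knob at crop (354,132), i.e. image (340.8,96.4), giving (455,274). The case is turned -7.5 degrees, with the eraser on it.

```bash
python3 -c "
from h import *
plan((455,274,125,82))"
```

```text
clock 2.88 [431.  198.7 260. ] 89.8 tilt [-4.e-01 -8.e-01 -1.e+03] grip 85.4
(455, 274, 125, 82) 3 rows roll 2.61
[[0.0251, 0.0079, 0.045], [0.0255, 0.0068, 0.045], [0.0258, 0.0056, 0.045]]
```

>>> drive_tool:
  claw: [0.65, 0.65, 0.65, 0.65, 0.65]
  offset:
    - [0.0251, 0.0079, 0.045]
    - [0.0255, 0.0068, 0.045]
    - [0.0258, 0.0056, 0.045]
    - [0, 0, 0]
    - [0, 0, 0]
  roll: [2.61, 2.61, 2.61, 0, 0]

```text
clock: 3.5
tcp_pos: [455.0, 274.4, 126.3]
orientation: [2.369, 2.062, 0.0]
ft_force: [0.8, 0.2, 0.3]
grip_width: 55.4
finger_force: 0.0
```

```bash
python3 -c "
from h import *
plan((455,274,58.5,82))
c=r.read_camera('wrist'); cv2.imwrite('pics/w3.png',c['pixels']); print(proj(c,(455,274,92)),proj(c,(455,274,77)),proj(c,(372,295,73)))"
```

```text
clock 3.50 [455.  274.4 126.3] 82.1 tilt [ 6.e-01 -3.e-01 -1.e+03] grip 55.4
(455, 274, 58.5, 82) 2 rows roll 0.03
[[-0.0002, 0.0, 0.0339], [-0.0002, 0.0, 0.0339]]
[315.73775077 227.56503531] [315.72444012 218.63099276] [182.21848503 202.57725357]
```

View pics/w3.png

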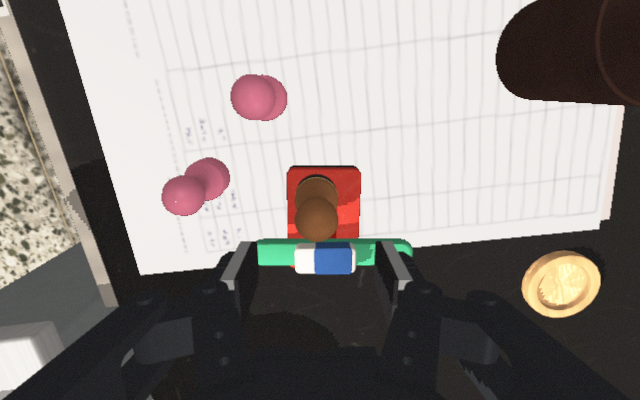

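The knob is at (316,218), matching the projection (315.7,218.6). I descend and grip.

>>> drive_tool:
  claw: [0.65, 0.65, 0.65, 0.65]
  offset:
    - [0, 0, 0.034]
    - [0, 0, 0.034]
    - [0, 0, 0]
    - [0, 0, 0]
  roll: [0, 0, 0, 0]

```text
clock: 4.05
tcp_pos: [455.6, 275.8, 59.5]
orientation: [2.368, 2.063, 0.004]
ft_force: [-0.4, -0.1, 0.7]
grip_width: 55.3
finger_force: 0.0
```

>>> drive_tool:
  claw: [0, 0, 0, 0, 0]
  offset:
    - [0, 0, 0]
    - [0, 0, 0]
    - [0, 0, 0]
    - [0, 0, 0]
    - [0, 0, 0]
  roll: [0, 0, 0, 0, 0]
  force: 35

```text
clock: 4.68
tcp_pos: [455.7, 276.3, 59.1]
orientation: [2.366, 2.064, 0.005]
ft_force: [0.1, -1.0, 7.0]
grip_width: 24.8
finger_force: 34.0
```

>>> drive_tool:
  claw: [0, 0, 0, 0]
  offset:
    - [0, 0, -0.02]
    - [0, 0, -0.04]
    - [0, 0, -0.04]
    - [0, 0, 0]
  roll: [0, 0, 0, 0]

```text
clock: 5.18
tcp_pos: [456.5, 277.0, 161.3]
orientation: [2.366, 2.063, 0.011]
ft_force: [0.4, 0.6, -0.7]
grip_width: 24.6
finger_force: 34.4
```

```bash
python3 -c "
from h import *
plan((665.5,153,130,82))
c=r.read_camera('wrist'); cv2.imwrite('pics/w4.png',c['pixels'][150:400,150:500])
s,M,h=pose(); p=s['tcp_pos']
for d in (0,-2,-4): print(d,proj(c,p+[d*.14,d,18.7]),proj(c,p+[d*.14,d,-40]))"
```

```text
clock 5.17 [456.5 277.  161.3] 82.2 tilt [    7.      2.8 -1000. ] grip 24.6
(665.5, 153, 130, 82) 5 rows roll 0.04
[[-0.0189, 0.0448, 0.0063], [-0.0188, 0.0448, 0.0063], [-0.0188, 0.0448, 0.0063], [-0.0188, 0.0448, 0.0063], [-0.0188, 0.0448, 0.0063]]
0 [313.43016628 271.93162049] [313.46392403 223.43932461]
-2 [313.4231642  276.04226186] [313.45882425 226.51491573]
-4 [313.41621776 280.1202483 ] [313.45375346 229.57302792]
```

View pics/w4.png

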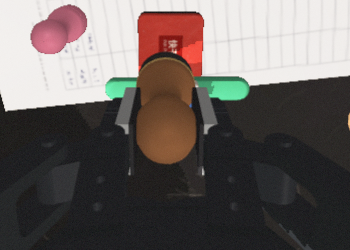

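The stamp is held, knob at about (316,280) in the image, roughly 3 mm behind the TCP. Next I carry it to the dish.

>>> drive_tool:
  claw: [0, 0, 0, 0, 0]
  offset:
    - [-0.0187, 0.0448, 0.006]
    - [-0.0187, 0.0448, 0.006]
    - [-0.0187, 0.0448, 0.006]
    - [-0.0187, 0.0448, 0.006]
    - [-0.0187, 0.0448, 0.006]
  roll: [0, 0, 0, 0, 0]

```text
clock: 5.85
tcp_pos: [663.6, 151.7, 125.2]
orientation: [-2.367, -2.064, 0.003]
ft_force: [1.7, -0.8, 0.2]
grip_width: 25.1
finger_force: 34.5
```

>>> drive_tool:
  claw: [0, 0]
  offset:
    - [0, 0, 0.03]
    - [0, 0, 0]
  roll: [0, 0]

```text
clock: 6.1
tcp_pos: [660.3, 151.8, 92.6]
orientation: [-2.365, -2.06, 0.011]
ft_force: [-0.8, -0.2, -1.3]
grip_width: 24.8
finger_force: 34.6
```

```bash
python3 -c "
from h import *
plan((665,154.5,46,82))
c=r.read_camera('wrist'); cv2.imwrite('pics/w5.png',c['pixels'][150:400,150:500])"
```

```text
clock 6.10 [660.3 151.8  92.6] 82.1 tilt [   -8.8    -1.  -1000. ] grip 24.8
(665, 154.5, 46, 82) 1 rows roll 0.12
[[0.0033, 0.0042, 0.0466]]
```

View pics/w5.png

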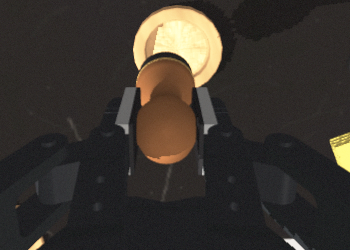

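The stamp is over the near-left of the dish (dish at crop (178,48)). I correct and lower.

>>> drive_tool:
  claw: [0, 0, 0, 0]
  offset:
    - [0.0033, 0.0042, 0]
    - [0, 0, 0.03]
    - [0, 0, 0]
    - [0, 0, 0]
  roll: [0, 0, 0, 0]

```text
clock: 6.65
tcp_pos: [668.4, 155.9, 68.8]
orientation: [2.367, 2.065, 0.002]
ft_force: [0.0, -0.2, 0.7]
grip_width: 24.9
finger_force: 34.6
```

>>> drive_tool:
  claw: [0, 0, 0, 0]
  offset:
    - [-0.0018, -0.0028, 0.012]
    - [0, 0, 0.0105]
    - [0, 0, 0]
    - [0, 0, 0]
  roll: [0, 0, 0, 0]

```text
clock: 7.15
tcp_pos: [664.6, 153.9, 44.4]
orientation: [-2.368, -2.064, 0.001]
ft_force: [-0.3, 0.1, -0.4]
grip_width: 24.5
finger_force: 34.6
```

>>> drive_tool:
  claw: [0, 0, 0]
  offset:
    - [0, 0, 0.0015]
    - [0, 0, 0]
    - [0, 0, 0]
  roll: [0, 0, 0]

```text
clock: 7.52
tcp_pos: [665.1, 154.0, 43.9]
orientation: [2.368, 2.064, 0.001]
ft_force: [-2.1, -0.6, 5.1]
grip_width: 24.4
finger_force: 34.8
```

>>> drive_tool:
  claw: [0.4, 0.65, 0.65, 0.65]
  offset:
    - [0, 0, 0]
    - [0, 0, 0]
    - [0, 0, 0]
    - [0, 0, 0]
  roll: [0, 0, 0, 0]

```text
clock: 8.02
tcp_pos: [664.9, 153.9, 43.0]
orientation: [-2.368, -2.065, 0.0]
ft_force: [-0.3, 0.3, -0.6]
grip_width: 55.3
finger_force: 0.0
```

>>> drive_tool:
  claw: [0.65, 0.65, 0.65, 0.65, 0.65]
  offset:
    - [0, 0, -0.02]
    - [0, 0, -0.05]
    - [0, 0, -0.05]
    - [0, 0, -0.05]
    - [0, 0, 0]
  roll: [0, 0, 0, 0, 0]

```text
clock: 8.65
tcp_pos: [667.5, 154.3, 219.1]
orientation: [2.364, 2.061, 0.013]
ft_force: [-1.0, 0.1, 0.5]
grip_width: 55.4
finger_force: 0.0
```

```bash
python3 -c "
from h import *
plan((450,145,240,82))
c=r.read_camera('wrist'); cv2.imwrite('pics/w6.png',cv2.resize(c['pixels'][100:300,150:500],None,fx=2,fy=2)); print(proj(c,(665.5,151.5,4)),proj(c,(665.5,151.5,62)))"
```

```text
clock 8.65 [667.5 154.3 219.1] 82.2 tilt [    9.7     1.  -1000. ] grip 55.4
(450, 145, 240, 82) 4 rows roll 0.04
[[-0.0097, -0.0536, -0.0052], [-0.0098, -0.0536, -0.0052], [-0.0098, -0.0535, -0.0052], [-0.0098, -0.0535, -0.0052]]
[312.46921318 169.90669083] [312.45237794 182.18218819]
```

View pics/w6.png

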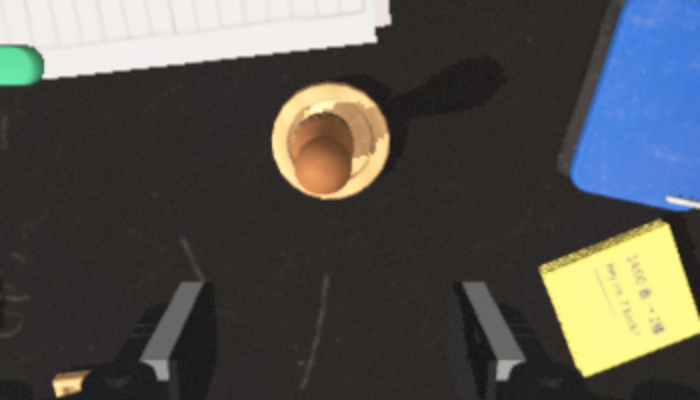

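The stamp stands in the dish: knob at (311,182), dish centre at (315.5,170.5), about 4 mm off centre. Next is the eraser.

>>> drive_tool:
  claw: [0.65, 0.65, 0.65, 0.65, 0.65]
  offset:
    - [-0.0098, -0.0536, -0.0052]
    - [-0.0098, -0.0536, -0.0052]
    - [-0.0098, -0.0535, -0.0052]
    - [-0.0098, -0.0535, -0.0052]
    - [0, 0, 0]
  roll: [0, 0, 0, 0, 0]

```text
clock: 9.32
tcp_pos: [442.4, 144.2, 232.8]
orientation: [-2.365, -2.064, 0.006]
ft_force: [2.1, 0.4, -0.4]
grip_width: 55.5
finger_force: 0.0
```

>>> drive_tool:
  claw: [0.65, 0.65]
  offset:
    - [0, 0, 0]
    - [0, 0, 0]
  roll: [0, 0]

```text
clock: 9.57
tcp_pos: [448.4, 144.3, 233.4]
orientation: [-2.368, -2.064, 0.001]
ft_force: [1.1, -1.5, -0.3]
grip_width: 55.6
finger_force: 0.0
```

Run:
```python
from h import *
c=r.read_camera('wrist'); cv2.imwrite('pics/w7.png',c["pixels"])
u,v=proj(c,(460,226,43)).astype(int); print(u,v)
R=(u-110,max(v-90,0),u+110,v+50)
print("case",blobs(c,(60,100,60),(90,255,255),31,100,roi=R))
print("blue",blobs(c,(105,100,60),(130,255,255),43,50,roi=R))
print("pad",blobs(c,(0,150,80),(4,255,255),19,100,roi=R))
hs=cv2.cvtColor(c["pixels"],cv2.COLOR_BGR2HSV)
# white end cap: profile along case axis
for k in range(-34,40,2):
    p=proj(c,(461+k*.9914,225.4-k*.1305,43)).round().astype(int); print(k,hs[p[1],p[0]],end=";")
plan((461,225,100,-7.5+180))
```

```text
316 88
case [(808.0, array([357.,  91.]), array([502.6, 218. ]), -7.8, array([46. , 18.4])), (603.0, array([271.,  91.]), array([413.3, 230.3]), -7.8, array([35.6, 18.4]))]
blue [(614.0, array([318.,  90.]), array([461.6, 224.7]), -7.8, array([27.8, 20.6]))]
pad [(412.0, array([311., 107.]), array([452.7, 209.9]), -7.8, array([58.8,  9.3])), (3206.0, array([311.,  51.]), array([460. , 264.3]), -7.8, array([59. , 56.3]))]
-34 [ 75 142 226];-32 [ 75 143 225];-30 [ 74 113 226];-28 [ 20   3 254];-26 [ 23   4 254];-24 [ 18   5 254];-22 [ 24   5 253];-20 [ 18   5 254];-18 [ 18   5 254];-16 [ 20   6 254];-14 [111  60 212];-12 [108 155 196];-10 [108 155 194];-8 [109 155 192];-6 [108 155 189];-4 [109 154 191];-2 [108 152 190];0 [109 155 189];2 [108 157 183];4 [108 155 184];6 [109 155 181];8 [109 156 181];10 [108 157 175];12 [108 152 178];14 [108 153 178];16 [ 18  12 245];18 [ 59  39 163];20 [ 75 143 153];22 [ 75 142 153];24 [ 74 138 153];26 [ 75 141 154];28 [ 75 140 155];30 [ 74 141 154];32 [ 74 143 204];34 [ 75 142 222];36 [ 75 143 223];38 [ 75 141 224];clock 9.62 [448.4 144.3 233.4] 82.1 tilt [-5.e-01 -2.e-01 -1.e+03] grip 55.5
(461, 225, 100, 172.5) 9 rows roll -10.04
[[0.0091, 0.0002, 0.0148], [0.0089, 0.0017, 0.0148], [0.0085, 0.0033, 0.0148], [0.0078, 0.0047, 0.0148], [0.0068, 0.006, 0.0148], [0.0057, 0.0071, 0.0148], [0.0044, 0.008, 0.0148], [0.0029, 0.0086, 0.0148], [0.0014, 0.009, 0.0148]]
```

```bash
python3 -c "
from h import *
plan((455.2,225.5,90,172.2))"
```

```text
clock 9.62 [448.4 144.3 233.4] 82.1 tilt [-5.e-01 -2.e-01 -1.e+03] grip 55.5
(455.2, 225.5, 90, 172.2) 9 rows roll -10.01
[[0.009, -0.0005, 0.0159], [0.009, 0.0011, 0.0159], [0.0087, 0.0026, 0.0159], [0.0081, 0.0041, 0.0159], [0.0072, 0.0054, 0.0159], [0.0062, 0.0066, 0.0159], [0.0049, 0.0076, 0.0159], [0.0035, 0.0083, 0.0159], [0.002, 0.0088, 0.0159]]
```

>>> drive_tool:
  claw: [0.6, 0.6, 0.6, 0.6, 0.6]
  offset:
    - [0.009, -0.0005, 0.0159]
    - [0.009, 0.0011, 0.0159]
    - [0.0087, 0.0026, 0.0159]
    - [0.0081, 0.0041, 0.0159]
    - [0.0072, 0.0054, 0.0159]
  roll: [-10.01, -10.01, -10.01, -10.01, -10.01]

```text
clock: 10.25
tcp_pos: [451.9, 189.7, 153.4]
orientation: [-1.264, -2.875, 0.001]
ft_force: [0.3, 0.1, -0.4]
grip_width: 51.4
finger_force: 0.0
```

>>> drive_tool:
  claw: [0.6, 0.6, 0.6, 0.6, 0.6]
  offset:
    - [0.0062, 0.0066, 0.0159]
    - [0.0049, 0.0076, 0.0159]
    - [0.0035, 0.0083, 0.0159]
    - [0.002, 0.0088, 0.0159]
    - [0, 0, 0]
  roll: [-10.01, -10.01, -10.01, -10.01, 0]

```text
clock: 10.88
tcp_pos: [453.7, 225.5, 89.2]
orientation: [-0.214, -3.131, 0.002]
ft_force: [-0.2, 0.4, -0.6]
grip_width: 51.1
finger_force: 0.0
```

>>> drive_tool:
  claw: [0.6, 0.6]
  offset:
    - [0, 0, 0]
    - [0, 0, 0]
  roll: [0, 0]

```text
clock: 11.12
tcp_pos: [454.8, 225.3, 91.6]
orientation: [0.215, 3.133, 0.0]
ft_force: [0.7, -0.6, -0.3]
grip_width: 51.2
finger_force: 0.0
```

Run:
```python
from h import *
plan((455.2,225.5,32.5,172.2))
c=r.read_camera('wrist'); cv2.imwrite('pics/w8.png',c["pixels"])
print("blue",blobs(c,(105,100,60),(130,255,255),43,50))
print("white-blue case",blobs(c,(60,100,60),(90,255,255),31,100))
```

```text
clock 11.12 [454.8 225.3  91.6] 172.1 tilt [ 1.1e+00  1.0e-01 -1.0e+03] grip 51.2
(455.2, 225.5, 32.5, 172.2) 2 rows roll -0.03
[[-0.0002, 0.0001, 0.0295], [-0.0002, 0.0001, 0.0295]]
blue [(1351.5, array([317., 228.]), array([461.1, 224.5]), -7.8, array([28.1, 22.1]))]
white-blue case [(1257.0, array([316., 277.]), array([504.5, 218.2]), -8.5, array([40.4, 19.1])), (1664.5, array([316., 151.]), array([412.8, 230.8]), -7.8, array([37.8, 19.8]))]
```

>>> drive_tool:
  claw: [0.6, 0.6, 0.6, 0.6]
  offset:
    - [0, 0, 0.04]
    - [0, 0, 0.0185]
    - [0, 0, 0]
    - [0, 0, 0]
  roll: [0, 0, 0, 0]

```text
clock: 11.68
tcp_pos: [454.9, 225.5, 33.5]
orientation: [0.213, 3.133, 0.001]
ft_force: [0.9, 0.4, -0.3]
grip_width: 51.3
finger_force: 0.0
```

>>> drive_tool:
  claw: [0.6, 0, 0, 0, 0]
  offset:
    - [0, 0, 0.002]
    - [0, 0, 0]
    - [0, 0, 0]
    - [0, 0, 0]
    - [0, 0, 0]
  roll: [0, 0, 0, 0, 0]
  force: 30

```text
clock: 12.3
tcp_pos: [454.6, 225.6, 31.0]
orientation: [0.212, 3.133, 0.001]
ft_force: [-0.6, -0.1, 6.4]
grip_width: 21.0
finger_force: 30.9
```

>>> drive_tool:
  claw: [0, 0, 0, 0]
  offset:
    - [0, 0, 0]
    - [0, 0, -0.015]
    - [0, 0, -0.04]
    - [0, 0, 0]
  roll: [0, 0, 0, 0]

```text
clock: 12.8
tcp_pos: [456.5, 226.2, 88.9]
orientation: [0.212, 3.129, 0.003]
ft_force: [0.1, -0.1, -1.0]
grip_width: 20.6
finger_force: 30.1
```

Run:
```python
from h import *
plan((497.3,-10.5,100,89.5))
c=r.read_camera('wrist'); cv2.imwrite('pics/w9.png',c["pixels"][130:400,100:540])
```

```text
clock 12.80 [456.5 226.2  88.9] 172.3 tilt [    5.8     1.7 -1000. ] grip 20.6
(497.3, -10.5, 100, 89.5) 8 rows roll 10.35
[[-0.009, -0.0286, -0.0014], [-0.014, -0.0265, -0.0014], [-0.0186, -0.0236, -0.0014], [-0.0225, -0.0199, -0.0014], [-0.0257, -0.0155, -0.0014], [-0.0281, -0.0106, -0.0014], [-0.0295, -0.0054, -0.0014], [-0.03, -0.0, -0.0014]]
```

View pics/w9.png

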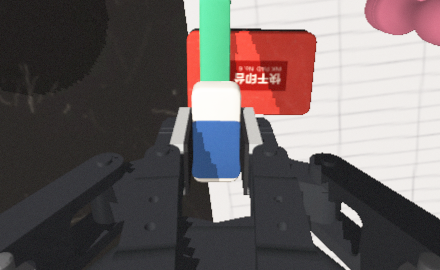

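The eraser is held level between the pads at crop (217,130). The case is still on the pad.

>>> drive_tool:
  claw: [0, 0, 0, 0, 0]
  offset:
    - [-0.009, -0.0286, -0.0014]
    - [-0.014, -0.0265, -0.0014]
    - [-0.0186, -0.0236, -0.0014]
    - [-0.0225, -0.0199, -0.0014]
    - [-0.0257, -0.0155, -0.0014]
  roll: [10.35, 10.35, 10.35, 10.35, 10.35]

```text
clock: 13.48
tcp_pos: [478.7, 76.6, 91.6]
orientation: [-1.566, -2.722, 0.002]
ft_force: [-0.5, -0.8, -0.2]
grip_width: 21.2
finger_force: 30.1
```

>>> drive_tool:
  claw: [0, 0, 0, 0, 0]
  offset:
    - [-0.0281, -0.0106, -0.0014]
    - [-0.0295, -0.0054, -0.0014]
    - [-0.03, 0, -0.0014]
    - [0, 0, 0.02]
    - [0, 0, 0.02]
  roll: [10.35, 10.35, 10.35, 0, 0]

```text
clock: 14.1
tcp_pos: [494.3, -11.7, 55.5]
orientation: [-2.233, -2.209, 0.001]
ft_force: [0.4, 0.4, -0.4]
grip_width: 21.4
finger_force: 30.2
```

>>> drive_tool:
  claw: [0, 0, 0]
  offset:
    - [0, 0, 0]
    - [0, 0, 0]
    - [0, 0, 0]
  roll: [0, 0, 0]

```text
clock: 14.48
tcp_pos: [495.4, -11.1, 57.4]
orientation: [2.231, 2.21, 0.001]
ft_force: [-0.8, 0.1, -0.4]
grip_width: 21.2
finger_force: 30.2
```

Run:
```python
from h import *
plan((497.4,-10.5,10,88.7))
c=r.read_camera('wrist'); cv2.imwrite('pics/w10.png',c["pixels"][100:370,100:540])
print([proj(c,(497.4,y,9)).round() for y in(-11,25.3)])
```

```text
clock 14.47 [495.4 -11.1  57.4] 89.5 tilt [ 1.2e+00 -3.0e-01 -1.0e+03] grip 21.2
(497.4, -10.5, 10, 88.7) 1 rows roll 0.77
[[0.0007, 0.002, 0.0474]]
[array([319., 218.]), array([319., 161.])]
```

View pics/w10.png

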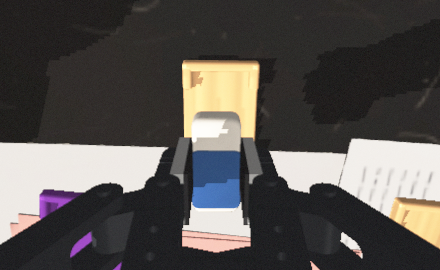

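The eraser at crop column 216 is over the tray (column 221), about 2 mm to the left. I lower with the correction.

>>> drive_tool:
  claw: [0, 0, 0, 0, 0]
  offset:
    - [0.0007, 0.002, 0.0]
    - [0, 0, 0.03]
    - [0, 0, 0.017]
    - [0, 0, 0]
    - [0, 0, 0]
  roll: [0.8, 0, 0, 0, 0]

```text
clock: 15.15
tcp_pos: [497.5, -10.5, 10.4]
orientation: [2.247, 2.195, 0.001]
ft_force: [-0.4, -0.1, 0.3]
grip_width: 21.2
finger_force: 30.1
```

>>> drive_tool:
  claw: [0, 0, 0, 0]
  offset:
    - [0, 0, 0.0045]
    - [0, 0, 0]
    - [0, 0, 0]
    - [0, 0, 0]
  roll: [0, 0, 0, 0]

```text
clock: 15.65
tcp_pos: [497.0, -10.5, 5.3]
orientation: [2.247, 2.195, 0.0]
ft_force: [-0.1, -0.0, -0.3]
grip_width: 21.2
finger_force: 30.1
```

>>> drive_tool:
  claw: [0, 0, 0]
  offset:
    - [0, 0, 0.001]
    - [0, 0, 0]
    - [0, 0, 0]
  roll: [0, 0, 0]

```text
clock: 16.02
tcp_pos: [497.0, -10.5, 4.3]
orientation: [2.247, 2.195, 0.0]
ft_force: [0.4, 0.2, 0.4]
grip_width: 21.5
finger_force: 30.7
```

>>> drive_tool:
  claw: [0.35, 0.35, 0.4, 0.4]
  offset:
    - [0, 0, 0]
    - [0, 0, 0]
    - [0, 0, 0]
    - [0, 0, 0]
  roll: [0, 0, 0, 0]

```text
clock: 16.52
tcp_pos: [496.8, -10.5, 4.1]
orientation: [2.247, 2.195, -0.0]
ft_force: [-0.1, -0.1, 0.8]
grip_width: 33.8
finger_force: 0.0
```

>>> drive_tool:
  claw: [0.5, 0.6, 0.6, 0.6, 0.6]
  offset:
    - [0, 0, -0.02]
    - [0, 0, -0.05]
    - [0, 0, -0.05]
    - [0, 0, -0.05]
    - [0, 0, 0]
  roll: [0, 0, 0, 0, 0]

```text
clock: 17.15
tcp_pos: [499.8, -11.0, 178.6]
orientation: [2.242, 2.19, 0.008]
ft_force: [0.6, -0.2, -0.3]
grip_width: 51.5
finger_force: 0.0
```

Run:
```python
from h import *
plan((455,120,240,89))
c=r.read_camera('wrist'); cv2.imwrite('pics/w11.png',c["pixels"])
u,v=proj(c,(497,-11,16)).astype(int); R=(u-60,max(0,v-70),u+60,v+70)
print("tray",blobs(c,(12,60,110),(30,200,255),9,300,roi=R))
print("blue",blobs(c,(105,100,60),(130,255,255),16,50,roi=R))
print("white",blobs(c,(0,0,200),(180,30,255),16,50,roi=R))
cv2.imwrite('pics/w11.png',cv2.resize(c["pixels"][R[1]:R[3],R[0]:R[2]],None,fx=3,fy=3))
```

```text
clock 17.15 [499.8 -11.  178.6] 88.7 tilt [    8.5    -1.7 -1000. ] grip 51.5
(455, 120, 240, 89) 3 rows roll -0.11
[[0.0433, -0.0159, -0.0205], [0.0433, -0.0159, -0.0205], [0.0434, -0.0158, -0.0205]]
tray [(3266.0, array([312., 174.]), array([497.6, -11. ]), 88.7, array([72.1, 47.1]))]
blue [(581.0, array([312., 184.]), array([496.7, -18. ]), 88.6, array([28.3, 20.8]))]
white [(4767.5, array([311., 221.]), array([495.1, -57.5]), -1.5, array([122.1,  53. ])), (296.0, array([311., 162.]), array([497.3,   4. ]), -1.0, array([20.3, 15.5]))]
```

View pics/w11.png

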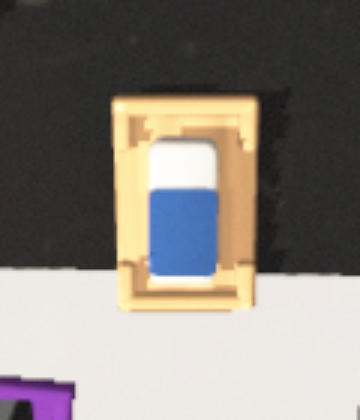

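The eraser lies centred and flat in the small tray. Next is the pencil case: remeasure from above.

>>> drive_tool:
  claw: [0.6, 0.6, 0.6, 0.6, 0.6]
  offset:
    - [0.0433, -0.0159, -0.0205]
    - [0.0433, -0.0159, -0.0205]
    - [0.0434, -0.0158, -0.0205]
    - [0, 0, 0]
    - [0, 0, 0]
  roll: [0, 0, 0, 0, 0]

```text
clock: 17.82
tcp_pos: [451.7, 120.5, 234.3]
orientation: [-2.246, -2.195, 0.003]
ft_force: [-0.7, 1.0, 0.1]
grip_width: 51.3
finger_force: 0.0
```

>>> drive_tool:
  claw: [0.6, 0.6]
  offset:
    - [0, 0, 0]
    - [0, 0, 0]
  roll: [0, 0]

```text
clock: 18.08
tcp_pos: [452.2, 119.7, 234.8]
orientation: [-2.249, -2.193, 0.002]
ft_force: [0.1, -0.8, 0.5]
grip_width: 51.0
finger_force: 0.0
```

Run:
```python
from h import *
c=r.read_camera('wrist')
u,v=proj(c,(460,224,31)).astype(int); R=(u-130,0,u+130,v+60); print(u,v)
print("case31",blobs(c,(60,100,60),(90,255,255),31,100,roi=R))
print("case25",blobs(c,(60,100,60),(90,255,255),25,100,roi=R))
print("pad",blobs(c,(0,150,80),(4,255,255),19,100,roi=R))
plan((460.5,224,80,172.2))
```

```text
321 66
case31 [(2478.0, array([322.,  67.]), array([460.9, 223.7]), -7.7, array([131.3,  19.6]))]
case25 [(2478.0, array([322.,  67.]), array([461. , 224.2]), -7.7, array([133.5,  19.9]))]
pad [(472.5, array([314.,  82.]), array([452.4, 209.9]), -7.7, array([58.2, 10.1])), (3152.0, array([321.,  27.]), array([459.7, 262.7]), -7.6, array([59.2, 53.2]))]
clock 18.12 [452.3 119.8 235. ] 88.6 tilt [-1.1e+00 -3.0e-01 -1.0e+03] grip 51.1
(460.5, 224, 80, 172.2) 9 rows roll -9.29
[[0.0116, 0.0006, 0.0172], [0.0113, 0.0025, 0.0172], [0.0108, 0.0043, 0.0172], [0.01, 0.006, 0.0172], [0.0089, 0.0075, 0.0172], [0.0075, 0.0088, 0.0172], [0.006, 0.0099, 0.0172], [0.0043, 0.0108, 0.0172], [0.0025, 0.0113, 0.0172]]
```

>>> drive_tool:
  claw: [0.6, 0.6, 0.6, 0.6, 0.6]
  offset:
    - [0.0116, 0.0006, 0.0172]
    - [0.0113, 0.0025, 0.0172]
    - [0.0108, 0.0043, 0.0172]
    - [0.01, 0.006, 0.0172]
    - [0.0089, 0.0075, 0.0172]
  roll: [-9.29, -9.29, -9.29, -9.29, -9.29]

```text
clock: 18.75
tcp_pos: [457.0, 178.4, 148.9]
orientation: [-1.193, -2.906, 0.0]
ft_force: [-0.2, 0.1, 1.1]
grip_width: 51.1
finger_force: 0.0
```

>>> drive_tool:
  claw: [0.6, 0.6, 0.6, 0.6, 0.6]
  offset:
    - [0.0075, 0.0088, 0.0172]
    - [0.006, 0.0099, 0.0172]
    - [0.0043, 0.0108, 0.0172]
    - [0.0025, 0.0113, 0.0172]
    - [0, 0, 0]
  roll: [-9.29, -9.29, -9.29, -9.29, 0]

```text
clock: 19.38
tcp_pos: [459.5, 224.4, 79.5]
orientation: [-0.214, -3.132, 0.002]
ft_force: [-0.4, -0.9, 0.7]
grip_width: 51.0
finger_force: 0.0
```

>>> drive_tool:
  claw: [0.6, 0.6, 0.6, 0.6]
  offset:
    - [0, 0, 0.03]
    - [0, 0, 0.01]
    - [0, 0, 0]
    - [0, 0, 0]
  roll: [0, 0, 0, 0]

```text
clock: 19.88
tcp_pos: [461.2, 224.7, 41.9]
orientation: [0.213, 3.133, 0.001]
ft_force: [0.3, 0.9, 1.1]
grip_width: 51.2
finger_force: 0.0
```

```bash
python3 -c "
from h import *
plan((461,224,21.5,172.2))"
```

```text
clock 19.88 [461.2 224.7  41.9] 172.2 tilt [ 1.4e+00  3.0e-01 -1.0e+03] grip 51.2
(461, 224, 21.5, 172.2) 1 rows roll 0.01
[[0.0001, -0.0007, 0.0204]]
```

>>> drive_tool:
  claw: [0.6, 0.6, 0.6, 0.6]
  offset:
    - [0, -0.0007, 0.013]
    - [0, 0, 0.007]
    - [0, 0, 0]
    - [0, 0, 0]
  roll: [0, 0, 0, 0]

```text
clock: 20.38
tcp_pos: [460.3, 224.0, 20.8]
orientation: [-0.212, -3.134, 0.0]
ft_force: [0.1, -0.2, 0.1]
grip_width: 51.2
finger_force: 0.0
```

>>> drive_tool:
  claw: [0.35, 0, 0, 0, 0]
  offset:
    - [0, 0, 0]
    - [0, 0, 0]
    - [0, 0, 0]
    - [0, 0, 0]
    - [0, 0, 0]
  roll: [0, 0, 0, 0, 0]
  force: 45

```text
clock: 21.0
tcp_pos: [460.8, 224.2, 21.3]
orientation: [0.212, 3.133, 0.0]
ft_force: [-0.1, 0.5, 4.4]
grip_width: 18.8
finger_force: 44.8
```

Lift, and plan the way to the long tray.

>>> drive_tool:
  claw: [0, 0, 0, 0, 0]
  offset:
    - [0, 0, -0.01]
    - [0, 0, -0.03]
    - [0, 0, -0.04]
    - [0, 0, 0]
    - [0, 0, 0]
  roll: [0, 0, 0, 0, 0]

```text
clock: 21.62
tcp_pos: [459.9, 223.9, 100.6]
orientation: [-0.212, -3.134, 0.0]
ft_force: [-0.3, 0.8, -1.1]
grip_width: 18.8
finger_force: 44.1
```

Run:
```python
from h import *
plan((560,-20,140,82.6),(631.7,-155.4,100,82.6))
c=r.read_camera('wrist'); s,M,h=pose(); z=s["tcp_pos"][2]+9.7
print(blobs(c,(60,100,60),(90,255,255),z,100))
cv2.imwrite('pics/w12.png',c["pixels"])
```

```text
clock 21.62 [459.9 223.9 100.6] 172.3 tilt [-4.e-01 -3.e-01 -1.e+03] grip 18.8
(560, -20, 140, 82.6) 9 rows roll 9.96
[[-0.0147, -0.0254, -0.0044], [-0.0188, -0.0224, -0.0044], [-0.0224, -0.0188, -0.0044], [-0.0253, -0.0147, -0.0044], [-0.0275, -0.0101, -0.0044], [-0.0288, -0.0052, -0.0044], [-0.0293, -0.0001, -0.0044], [-0.0289, 0.005, -0.0044], [-0.0276, 0.0099, -0.0044]]
(631.7, -155.4, 100, 82.6) 3 rows roll -0.00
[[-0.0417, 0.0295, 0.0133], [-0.0417, 0.0295, 0.0133], [-0.0417, 0.0295, 0.0133]]
[(9699.0, array([316., 234.]), array([450.6, 224.3]), -7.8, array([116. ,  19.5]))]
```

>>> drive_tool:
  claw: [0, 0, 0, 0, 0]
  offset:
    - [-0.0147, -0.0254, -0.0044]
    - [-0.0188, -0.0224, -0.0044]
    - [-0.0224, -0.0188, -0.0044]
    - [-0.0253, -0.0147, -0.0044]
    - [-0.0275, -0.0101, -0.0044]
  roll: [9.96, 9.96, 9.96, 9.96, 9.96]

```text
clock: 22.3
tcp_pos: [515.0, 87.6, 121.4]
orientation: [-1.519, -2.747, 0.003]
ft_force: [-0.4, -1.0, 0.0]
grip_width: 18.6
finger_force: 44.2
```

>>> drive_tool:
  claw: [0, 0, 0, 0]
  offset:
    - [-0.0288, -0.0052, -0.0044]
    - [-0.0293, -0.0001, -0.0044]
    - [-0.0289, 0.005, -0.0044]
    - [-0.0276, 0.0099, -0.0044]
  roll: [9.96, 9.96, 9.96, 9.96]

```text
clock: 22.8
tcp_pos: [559.5, -20.6, 138.9]
orientation: [-2.364, -2.066, 0.003]
ft_force: [0.4, 0.3, -0.7]
grip_width: 18.6
finger_force: 44.2
```

>>> drive_tool:
  claw: [0, 0, 0, 0, 0]
  offset:
    - [-0.0417, 0.0295, 0.0133]
    - [-0.0417, 0.0295, 0.0133]
    - [-0.0417, 0.0295, 0.0133]
    - [0, 0, 0]
    - [0, 0, 0]
  roll: [0, 0, 0, 0, 0]

```text
clock: 23.42
tcp_pos: [630.7, -154.8, 98.8]
orientation: [-2.358, -2.071, 0.002]
ft_force: [-0.3, -0.2, 0.2]
grip_width: 18.7
finger_force: 44.2
```

>>> drive_tool:
  claw: [0, 0, 0, 0]
  offset:
    - [0, 0, 0.03]
    - [0, 0, 0.02]
    - [0, 0, 0]
    - [0, 0, 0]
  roll: [0, 0, 0, 0]

```text
clock: 23.92
tcp_pos: [632.3, -154.5, 51.7]
orientation: [2.358, 2.075, 0.001]
ft_force: [-0.3, -0.4, 0.1]
grip_width: 18.9
finger_force: 44.2
```

Run:
```python
from h import *
plan((631.7,-155.4,14,82.6))
c=r.read_camera('wrist'); s,M,h=pose(); z=s["tcp_pos"][2]+9.7
print(blobs(c,(60,100,60),(90,255,255),z,100))
print(blobs(c,(12,60,110),(30,200,255),9,300))
cv2.imwrite('pics/w13.png',c["pixels"])
```

```text
clock 23.93 [ 632.3 -154.5   51.7] 82.7 tilt [ 9.e-01 -3.e-01 -1.e+03] grip 18.9
(631.7, -155.4, 14, 82.6) 1 rows roll 0.10
[[-0.001, -0.0005, 0.0377]]
[(9673.0, array([316., 235.]), array([ 633.3, -145.9]), 82.8, array([115.8,  19.3]))]
[(383.5, array([ 50., 366.]), array([ 430.2, -237.8]), 24.8, array([32.8, 15. ])), (5475.0, array([318., 161.]), array([ 638. , -124.1]), 82.6, array([94.2, 44.3])), (3410.0, array([48., 43.]), array([500.5, -33.6]), -1.2, array([50.5, 32.1]))]
```

>>> drive_tool:
  claw: [0, 0, 0, 0]
  offset:
    - [-0.0005, 0.001, 0.0]
    - [0, 0, 0.025]
    - [0, 0, 0.015]
    - [0, 0, 0]
  roll: [0, 0, 0, 0]

```text
clock: 24.48
tcp_pos: [631.9, -155.5, 9.3]
orientation: [-2.358, -2.072, 0.002]
ft_force: [0.8, 0.3, 0.5]
grip_width: 18.4
finger_force: 44.2
```

>>> drive_tool:
  claw: [0, 0, 0]
  offset:
    - [0, 0, 0]
    - [0, 0, 0.004]
    - [0, 0, 0]
  roll: [0, 0, 0]

```text
clock: 24.85
tcp_pos: [633.1, -156.0, 6.8]
orientation: [2.359, 2.074, 0.0]
ft_force: [-0.6, -0.6, -0.7]
grip_width: 18.7
finger_force: 44.2
```

>>> drive_tool:
  claw: [0, 0]
  offset:
    - [0, 0, 0]
    - [0, 0, 0]
  roll: [0, 0]

```text
clock: 25.1
tcp_pos: [633.1, -156.0, 6.8]
orientation: [2.359, 2.074, 0.0]
ft_force: [0.6, -0.2, -0.4]
grip_width: 18.9
finger_force: 44.2
```

>>> drive_tool:
  claw: [0, 0, 0]
  offset:
    - [0, 0, 0.001]
    - [0, 0, 0]
    - [0, 0, 0]
  roll: [0, 0, 0]

```text
clock: 25.48
tcp_pos: [633.2, -156.0, 6.3]
orientation: [2.359, 2.074, 0.0]
ft_force: [-1.7, -0.2, 5.9]
grip_width: 18.4
finger_force: 44.9
```

>>> drive_tool:
  claw: [0.35, 0.35, 0.4, 0.4]
  offset:
    - [0, 0, 0]
    - [0, 0, 0]
    - [0, 0, 0]
    - [0, 0, 0]
  roll: [0, 0, 0, 0]

```text
clock: 25.98
tcp_pos: [632.9, -155.9, 5.4]
orientation: [-2.36, -2.074, 0.0]
ft_force: [0.7, 0.9, 0.8]
grip_width: 34.1
finger_force: 0.0
```

>>> drive_tool:
  claw: [0.5, 0.7, 1, 1, 1]
  offset:
    - [0, 0, -0.02]
    - [0, 0, -0.05]
    - [0, 0, -0.05]
    - [0, 0, -0.05]
    - [0, 0, 0]
  roll: [0, 0, 0, 0, 0]

```text
clock: 26.6
tcp_pos: [635.8, -156.9, 181.2]
orientation: [2.353, 2.068, 0.007]
ft_force: [0.5, 0.7, 0.5]
grip_width: 85.6
finger_force: 0.0
```

>>> drive_tool:
  claw: [1, 1]
  offset:
    - [0, 0, -0.05]
    - [0, 0, 0]
  roll: [0, 0]

```text
clock: 26.85
tcp_pos: [634.6, -156.5, 228.9]
orientation: [2.356, 2.07, 0.004]
ft_force: [-0.1, -0.3, -0.1]
grip_width: 85.3
finger_force: 0.0
```

Run:
```python
from h import *
plan((465,110,245,82.4))
c=r.read_camera('wrist'); s,M,h=pose()
print(blobs(c,(60,100,60),(90,255,255),12,100))
print(blobs(c,(12,60,110),(30,200,255),9,300))
cv2.imwrite('pics/w14.png',c["pixels"])
```

```text
clock 26.85 [ 634.6 -156.5  228.9] 82.6 tilt [    5.6    -2.2 -1000. ] grip 85.3
(465, 110, 245, 82.4) 6 rows roll 0.04
[[0.0404, -0.0337, -0.0027], [0.0404, -0.0338, -0.0027], [0.0404, -0.0338, -0.0027], [0.0404, -0.0338, -0.0027], [0.0403, -0.0338, -0.0027], [0.0403, -0.0339, -0.0027]]
[(1724.5, array([313., 163.]), array([ 633.1, -156.6]), 82.3, array([132.1,  18.7]))]
[(462.0, array([220., 304.]), array([ 493.9, -322.2]), 61.9, array([79.6, 27.7])), (1079.5, array([179., 259.]), array([ 449.9, -246. ]), 28.2, array([98.4, 46.3])), (5131.0, array([314., 160.]), array([ 633.8, -156.4]), 82.7, array([158.4,  44.5])), (3485.5, array([166.,  44.]), array([499.3, -12.4]), 88.8, array([72.9, 49.2])), (7350.5, array([556., 112.]), array([ 904.6, -145. ]), -90.0, array([250.6,  36.4]))]
```

The case is centred in the long tray: (633.1,-156.6) against (633.8,-156.4), at the same angle. Next is the ink pad.

>>> drive_tool:
  claw: [1, 1, 1, 1, 1]
  offset:
    - [0.0404, -0.0338, -0.0027]
    - [0.0404, -0.0338, -0.0027]
    - [0.0404, -0.0338, -0.0027]
    - [0.0404, -0.0338, -0.0027]
    - [0.0403, -0.0338, -0.0027]
  roll: [0, 0, 0, 0, 0]

```text
clock: 27.52
tcp_pos: [489.3, 67.3, 237.1]
orientation: [-2.358, -2.072, 0.003]
ft_force: [0.8, 0.6, -0.3]
grip_width: 85.5
finger_force: 0.0
```

>>> drive_tool:
  claw: [1, 1, 1, 1]
  offset:
    - [0.0403, -0.0339, -0.0027]
    - [0.03, 0, 0]
    - [0, 0, 0]
    - [0, 0, 0]
  roll: [0, 0, 0, 0]

```text
clock: 28.02
tcp_pos: [466.1, 139.7, 240.5]
orientation: [-2.359, -2.074, 0.003]
ft_force: [-0.3, 0.0, 0.7]
grip_width: 85.5
finger_force: 0.0
```

Run:
```python
from h import *
c=r.read_camera('wrist')
u,v=proj(c,(458,249,19)).astype(int); R=(u-80,0,u+80,v+100); print(u,v)
b=blobs(c,(0,150,60),(5,255,255),19,100,roi=R);print("pad",b)
plan((458.3,248.8,80,82.3))
cv2.imwrite('pics/w15.png',c["pixels"])
```

```text
295 65
pad [(4850.0, array([295.,  63.]), array([457.9, 248.8]), 82.3, array([87.4, 59.5]))]
clock 28.07 [466.3 139.4 240.7] 82.6 tilt [-1.9e+00 -6.0e-01 -1.0e+03] grip 85.4
(458.3, 248.8, 80, 82.3) 4 rows roll 0.07
[[0.0269, -0.0055, 0.0402], [0.0269, -0.0056, 0.0402], [0.0268, -0.0056, 0.0402], [0.0268, -0.0056, 0.0402]]
```

>>> drive_tool:
  claw: [1, 1, 1, 1, 1]
  offset:
    - [0.0269, -0.0055, 0.0402]
    - [0.0269, -0.0056, 0.0402]
    - [0.0268, -0.0056, 0.0402]
    - [0.0268, -0.0056, 0.0402]
    - [0, 0, 0]
  roll: [0, 0, 0, 0, 0]

```text
clock: 28.7
tcp_pos: [455.7, 248.6, 77.4]
orientation: [-2.357, -2.073, 0.011]
ft_force: [-0.5, -0.4, 0.5]
grip_width: 85.8
finger_force: 0.0
```

>>> drive_tool:
  claw: [1, 1, 1, 1]
  offset:
    - [0, 0, 0.025]
    - [0, 0, 0.02]
    - [0, 0, 0]
    - [0, 0, 0]
  roll: [0, 0, 0, 0]

```text
clock: 29.2
tcp_pos: [459.6, 248.9, 37.3]
orientation: [2.36, 2.072, 0.002]
ft_force: [-0.6, 0.8, 1.0]
grip_width: 85.2
finger_force: 0.0
```

```bash
python3 -c "
from h import *
plan((457.9,248.8,4.5,82.3))"
```

```text
clock 29.20 [459.6 248.9  37.3] 82.6 tilt [ 1.7e+00  3.0e-01 -1.0e+03] grip 85.2
(457.9, 248.8, 4.5, 82.3) 1 rows roll 0.25
[[-0.0003, -0.0017, 0.0328]]
```

>>> drive_tool:
  claw: [1, 1, 1, 1, 1]
  offset:
    - [0, -0.0017, 0.0]
    - [0, 0, 0.02]
    - [0, 0, 0.0125]
    - [0, 0, 0]
    - [0, 0, 0]
  roll: [0.3, 0, 0, 0, 0]

```text
clock: 29.82
tcp_pos: [456.9, 249.8, 3.9]
orientation: [2.365, 2.068, 0.001]
ft_force: [0.4, 0.5, -0.1]
grip_width: 85.6
finger_force: 0.0
```

>>> drive_tool:
  claw: [0.5, 0.5, 0.5, 0.5, 0.5]
  offset:
    - [0, 0, 0]
    - [0, 0, 0]
    - [0, 0, 0]
    - [0, 0, 0]
    - [0, 0, 0]
  roll: [0, 0, 0, 0, 0]
  force: 60

```text
clock: 30.45
tcp_pos: [457.3, 249.9, 4.5]
orientation: [2.365, 2.067, 0.002]
ft_force: [-0.8, -0.2, 6.1]
grip_width: 58.4
finger_force: 64.5
```

>>> drive_tool:
  claw: [0.4, 0.4, 0.4, 0.4, 0.4]
  offset:
    - [0, 0, -0.01]
    - [0, 0, -0.04]
    - [0, 0, -0.05]
    - [0, 0, 0]
    - [0, 0, 0]
  roll: [0, 0, 0, 0, 0]

```text
clock: 31.08
tcp_pos: [456.4, 249.6, 103.5]
orientation: [2.365, 2.068, 0.0]
ft_force: [-0.8, 0.3, -1.3]
grip_width: 58.4
finger_force: 65.1
```

Run:
```python
from h import *
plan((460,-20,120,84),(454.6,-293.8,100,86.2))
c=r.read_camera('wrist'); s,M,h=pose()
print(blobs(c,(0,150,60),(5,255,255),s["tcp_pos"][2]+14.5,100))
cv2.imwrite('pics/w16.png',c["pixels"])
```

```text
clock 31.07 [456.4 249.6 103.5] 82.3 tilt [ 2.e-01 -1.e-01 -1.e+03] grip 58.4
(460, -20, 120, 84) 5 rows roll -0.33
[[-0.0533, 0.0079, -0.0033], [-0.0534, 0.0076, -0.0033], [-0.0534, 0.0073, -0.0033], [-0.0535, 0.007, -0.0033], [-0.0535, 0.0067, -0.0033]]
(454.6, -293.8, 100, 86.2) 5 rows roll -0.44
[[-0.0546, 0.0046, 0.004], [-0.0546, 0.0042, 0.004], [-0.0546, 0.0038, 0.004], [-0.0547, 0.0034, 0.004], [-0.0547, 0.003, 0.004]]
[(23814.5, array([316., 256.]), array([456.5, 250.4]), 82.1, array([89. , 60.4]))]
```

>>> drive_tool:
  claw: [0.4, 0.4, 0.4, 0.4, 0.4]
  offset:
    - [-0.0533, 0.0079, -0.0033]
    - [-0.0534, 0.0076, -0.0033]
    - [-0.0534, 0.0073, -0.0033]
    - [-0.0535, 0.007, -0.0033]
    - [-0.0535, 0.0067, -0.0033]
  roll: [-0.33, -0.33, -0.33, -0.33, -0.33]

```text
clock: 31.75
tcp_pos: [458.9, -21.3, 118.6]
orientation: [-2.333, -2.101, 0.003]
ft_force: [0.9, 0.5, -1.3]
grip_width: 58.8
finger_force: 65.0
```

>>> drive_tool:
  claw: [0.4, 0.4, 0.4, 0.4, 0.4]
  offset:
    - [-0.0546, 0.0046, 0.004]
    - [-0.0546, 0.0042, 0.004]
    - [-0.0546, 0.0038, 0.004]
    - [-0.0547, 0.0034, 0.004]
    - [-0.0547, 0.003, 0.004]
  roll: [-0.44, -0.44, -0.44, -0.44, -0.44]

```text
clock: 32.38
tcp_pos: [453.4, -294.6, 98.0]
orientation: [-2.292, -2.144, 0.0]
ft_force: [0.1, -0.7, -1.4]
grip_width: 58.5
finger_force: 65.0
```

>>> drive_tool:
  claw: [0.4, 0.4, 0.4, 0.4]
  offset:
    - [0, 0, 0]
    - [0, 0, 0.03]
    - [0, 0, 0]
    - [0, 0, 0]
  roll: [0, 0, 0, 0]

```text
clock: 32.88
tcp_pos: [454.5, -292.7, 69.9]
orientation: [-2.292, -2.146, 0.0]
ft_force: [-0.9, -0.2, -2.1]
grip_width: 59.0
finger_force: 65.0
```

Run:
```python
from h import *
plan((454.6,-294.3,15,86.2))
c=r.read_camera('wrist'); s,M,h=pose()
print(blobs(c,(0,150,60),(5,255,255),s["tcp_pos"][2]+14.5,100))
print(blobs(c,(12,60,110),(30,200,255),9,300))
cv2.imwrite('pics/w17.png',c["pixels"])
```

```text
clock 32.88 [ 454.5 -292.7   69.9] 86.2 tilt [   -1.1     1.  -1000. ] grip 59.0
(454.6, -294.3, 15, 86.2) 1 rows roll 0.03
[[-0.0016, 0.0002, 0.0549]]
[(23868.5, array([316., 256.]), array([ 454.5, -291.1]), 85.9, array([87.9, 59.5]))]
[(383.0, array([576., 339.]), array([ 643.2, -407.2]), -3.7, array([22.7, 13.6])), (4265.5, array([317., 148.]), array([ 457.7, -251.1]), -4.2, array([83. , 24.1])), (4332.0, array([594.,  60.]), array([ 624.4, -207.6]), 83.2, array([57.7, 49.8]))]
```

>>> drive_tool:
  claw: [0.4, 0.4, 0.4, 0.4, 0.4]
  offset:
    - [-0.0025, 0.0005, 0.02]
    - [0, 0, 0.02]
    - [0, 0, 0.012]
    - [0, 0, 0]
    - [0, 0, 0]
  roll: [0, 0, 0, 0, 0]

```text
clock: 33.55
tcp_pos: [455.6, -296.6, 18.8]
orientation: [2.293, 2.145, 0.0]
ft_force: [0.4, -1.3, -1.4]
grip_width: 59.0
finger_force: 65.0
```

>>> drive_tool:
  claw: [0.4, 0.4, 0.4, 0.4]
  offset:
    - [0, 0, 0.006]
    - [0, 0, 0]
    - [0, 0, 0]
    - [0, 0, 0]
  roll: [0, 0, 0, 0]

```text
clock: 34.05
tcp_pos: [455.1, -296.4, 12.1]
orientation: [2.294, 2.146, -0.0]
ft_force: [-0.4, 1.1, -0.4]
grip_width: 58.6
finger_force: 65.0
```

>>> drive_tool:
  claw: [0.4, 0.4, 0.4, 0.4]
  offset:
    - [0.001, 0, 0.0025]
    - [0, 0, 0.001]
    - [0, 0, 0]
    - [0, 0, 0]
  roll: [0, 0, 0, 0]

```text
clock: 34.55
tcp_pos: [455.1, -295.1, 8.6]
orientation: [-2.294, -2.146, -0.0]
ft_force: [-0.6, 0.1, 0.1]
grip_width: 58.6
finger_force: 65.3
```

>>> drive_tool:
  claw: [0.4, 0.4, 0.4]
  offset:
    - [0, 0, 0.001]
    - [0, 0, 0]
    - [0, 0, 0]
  roll: [0, 0, 0]

```text
clock: 34.92
tcp_pos: [455.1, -295.1, 8.5]
orientation: [2.294, 2.146, -0.0]
ft_force: [-3.3, 1.8, 8.7]
grip_width: 58.4
finger_force: 66.1
```

>>> drive_tool:
  claw: [0.8, 0.9, 1, 1]
  offset:
    - [0, 0, 0]
    - [0, 0, 0]
    - [0, 0, 0]
    - [0, 0, 0]
  roll: [0, 0, 0, 0]

```text
clock: 35.42
tcp_pos: [455.1, -295.3, 7.3]
orientation: [-2.294, -2.146, 0.0]
ft_force: [0.7, -0.4, 0.1]
grip_width: 85.4
finger_force: 0.0
```

>>> drive_tool:
  claw: [1, 1, 1, 1, 1]
  offset:
    - [0, 0, -0.02]
    - [0, 0, -0.05]
    - [0, 0, -0.05]
    - [0, 0, -0.05]
    - [0, 0, -0.05]
  roll: [0, 0, 0, 0, 0]

```text
clock: 36.05
tcp_pos: [455.0, -295.1, 229.2]
orientation: [2.294, 2.146, 0.0]
ft_force: [0.9, -0.3, -0.6]
grip_width: 85.4
finger_force: 0.0
```

>>> drive_tool:
  claw: [1, 1, 1]
  offset:
    - [0, 0, 0]
    - [0, 0, 0]
    - [0, 0, 0]
  roll: [0, 0, 0]

```text
clock: 36.42
tcp_pos: [454.4, -294.6, 225.8]
orientation: [-2.292, -2.144, 0.001]
ft_force: [-0.1, -0.1, -0.1]
grip_width: 85.5
finger_force: 0.0
```

Run:
```python
from h import *
c=r.read_camera('wrist'); s,M,h=pose(); print(s["tcp_pos"])
print("pad",blobs(c,(0,150,60),(5,255,255),23,100))
print("tray",blobs(c,(12,60,110),(30,200,255),9,300))
t=r.read_camera("top"); q=t["pixels"][140:280,220:480]; cv2.imwrite("pics/end.png",cv2.resize(q,None,fx=3,fy=3,interpolation=cv2.INTER_CUBIC))
```

```text
[ 454.40198337 -294.62775334  225.81634085]
pad [(291.0, array([108., 239.]), array([ 206.4, -361.3]), -3.7, array([24.3, 22.8])), (4126.0, array([317., 168.]), array([ 455.3, -295. ]), 85.3, array([87.9, 59.5]))]
tray [(6972.0, array([317., 164.]), array([ 455.1, -294.9]), 86.2, array([110.4,  84.3])), (415.0, array([ 60., 133.]), array([ 157.2, -257.5]), 65.7, array([169.3, 113.1])), (2251.5, array([478.,  52.]), array([ 627.7, -186.8]), 82.8, array([99.2, 46.8]))]
```

View pics/end.png

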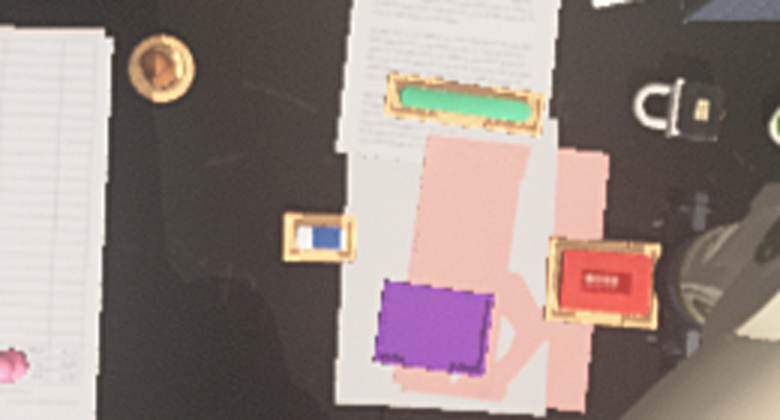

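The closing top view shows every piece in its own tray: stamp (160,68), eraser (320,237), case (465,103), ink pad (607,282). The pad measures within 0.5 mm of its tray centre. I hand in.

```bash
python3 -c "
from cell import r
print(r.sign_off())"
```

```text
the job is handed in; nothing more can be done
None
```

I put the stamp, eraser, pencil case and ink pad in their own trays in the required order and handed the job in; the sign-off gave no verdict, but the last pictures show all four in place and upright, with the stamp about 4 mm off centre and the rest within about 1 mm.

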